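# Lid the four pots from the lid stack

### The arm

A 7-joint arm with a two-finger parallel gripper is mounted at the origin on the work surface; the furniture and walls round the work are solid. World frame = base frame: x ahead of the robot, y to its left, z up, the work surface at z = 0. Lengths are in mm, angles in rad, forces in N, time in s.
With the tool pointing down it reaches from about 400 to 900 mm from the base axis. Payload 5.5 kg.
Tool frame: the origin (TCP) lies at the very end of the fingers, on their centre line; the grasp point (between the pads) lies r.grip_depth behind it (r.grip_depth is the distance from the TCP to the grasp point, in mm); z points along the fingers, y is the line along which they close (so a half turn about z gives the same grasp; the last joint's range is limited). The gripper opens to 92 mm and grips with 3 to 60 N. Pads are 19 mm wide; open, the fingers measure 130 mm over their backs; the gripper's body (75 mm by 190 mm) begins 47 mm behind the grasp point.
Start: joints at [1.461, 0.501, -0.427, 1.55, 0.221, 1.138, -0.21], TCP at [236.779, -605.339, 226.729] pointing down, gripper open.
Joint ranges: [-2.88, 2.88], [-0.31, 2.03], [-1.54, 1.56], [0.2, 2.42], [-1.41, 4.55], [0.19, 2.02], [-2.57, 2.57]. Speed limits (rad/s): [2.57, 2.57, 3.14, 3.14, 3.14, 3.14, 3.14].

### API

Orientations are given as a rotation vector (axis times angle).
In Python, from plant import observe, cams, job, r gives the robot as it stands. The module is installed in compiled form; this text tells all that it offers.
- The arm moves only by the shell command python3 -m inch 'ROWS' [FORCE]. ROWS is JSON, a list of rows, each a list of 7 numbers: the shift along the tool's x, y, z in cm, then the turn, a rotation vector about the tool's x, y, z in rad, then the closure in counts, from 0 (fully open) to 255 (shut). A call has 1 to 10 rows; each row is the pose to reach, as a shift and turn from the pose commanded when the call began, along the tool's axes at that moment; what a row does not reach only later rows make up. A row lasts 1/8 s, in which the tool goes at most 62.5 mm and 10.7 degrees, less where a joint would pass 70% of its speed; a pose out of reach is approached as far as the arm can. A call with a gripper value outside its range is refused whole. The fingers move at their own pace and stop on an object; FORCE is the grip in N (left out, the last holds). Time passes only in rows, so rows that repeat a pose let the fingers close. It gives the time, the measured TCP pose, the force, the opening and the grip force at its end, in the units of the state.
- observe(): the state, without advancing time (a new reading comes with each control period).
- cams.capture(name): name is "scene" or "top" or "wrist"; returns a dict with "img" (400x640x3 uint8, blue, green, red), "z_map" (400x640 float32, mm along the optical axis (not along the pixel's ray), 0 where there is no reading), "fx", "fy", "cx", "cy" (pixels), "dist_coeffs" ([k1, k2, p1, p2, k3] as OpenCV has them; the pictures are not rectified), "R" (3x3) and "t" (3): a world point X has camera coordinates R X + t; the wrist camera has in their place "T_tool_cam" (4x4, takes a point from camera to tool coordinates, whose origin is the TCP and whose axes are the flange's). Camera axes: x right, y down, z forward; pixel columns grow to the right and rows downward; lengths in mm; the calibration is good to about 2 mm. A picture is of the moment at which its call begins: read the wrist's pose just before it.
- job.close_job(): hands the job in; it is judged then, once.
The state is a dict: "clock": time; "joint_pos": joint angles; "qvel": joint speeds; "joint_efforts": joint torques, N m; "tool_pos": TCP position; "eef_rot": TCP orientation; "force": force on the tool from outside, world axes, zero at the start; "moment": the same for the moment, N m; "finger_gap": finger opening in mm; "grip_force": force on a finger pad.
Only numpy, scipy, OpenCV 4.12 (cv2) and the standard library are available. Lean on these libraries where they do the work, as an engineer would, in place of code of your own. Each camera call takes 0.05 s, during which the arm holds its last target. There are 200 camera calls.

### The job

Close the four pots: take the stacked lids off one at a time from the top, smallest first, and seat each one on the pot it fits, plug in the mouth and flange flat on the rim. Do not shift or knock over the pots, and leave the marker pen and the tally counter where they lie.

Things in the scene. Friction and masses are not known exactly. Their poses are not given: they have to be found in the camera images.
- lid_small: The smallest of four round grey lids, 15 g: ribbed flange 38 mm across, 12 mm high (grip across it), over a tapered plug 6 mm deep (23 mm across at the top, 17 at its foot). Origin: centre of the plug's underside, flange 6 to 18 mm above it; z up. At the start on the second smallest lid, plug in the dish of its top, origin 12 mm above that lid's.
- lid_medium: The second smallest of four round grey lids, 25 g: ribbed flange 48 mm across, 12 mm high (grip across it), over a tapered plug 6 mm deep (33 mm across at the top, 27 at its foot). Origin: centre of the plug's underside, flange 6 to 18 mm above it; z up. At the start on the second largest lid, plug in the dish of its top, origin 12 mm above that lid's.
- lid_large: The second largest of four round grey lids, 35 g: ribbed flange 58 mm across, 12 mm high (grip across it), over a tapered plug 6 mm deep (43 mm across at the top, 37 at its foot). Origin: centre of the plug's underside, flange 6 to 18 mm above it; z up. At the start on the largest lid, plug in the dish of its top, origin 12 mm above that lid's.
- lid_extra: The largest of four round grey lids, 45 g: ribbed flange 68 mm across, 12 mm high (grip across it), over a tapered plug 6 mm deep (53 mm across at the top, 47 at its foot). Origin: centre of the plug's underside, flange 6 to 18 mm above it; z up. At the start the bottom of the stack, on the bench.
- pot_small: The smallest of four open round pots, yellow with a dark grey rim, 36 mm high, rim 36 mm outside, mouth 28 mm inside; loose on the bench, about 40 g. Origin: centre of its underside, z up. The 38 mm lid fits it: plug in the mouth (2.5 mm play all round), flange flat on the rim; that lid's origin is then 30 mm above the pot's.
- pot_medium: The second smallest of four open round pots, yellow with a dark grey rim, 41 mm high, rim 46 mm outside, mouth 38 mm inside; loose on the bench, about 60 g. Origin: centre of its underside, z up. The 48 mm lid fits it: plug in the mouth (2.5 mm play all round), flange flat on the rim; that lid's origin is then 35 mm above the pot's.
- pot_large: The second largest of four open round pots, yellow with a dark grey rim, 46 mm high, rim 56 mm outside, mouth 48 mm inside; loose on the bench, about 80 g. Origin: centre of its underside, z up. The 58 mm lid fits it: plug in the mouth (2.5 mm play all round), flange flat on the rim; that lid's origin is then 40 mm above the pot's.
- pot_extra: The largest of four open round pots, yellow with a dark grey rim, 51 mm high, rim 66 mm outside, mouth 58 mm inside; loose on the bench, about 100 g. Origin: centre of its underside, z up. The 68 mm lid fits it: plug in the mouth (2.5 mm play all round), flange flat on the rim; that lid's origin is then 45 mm above the pot's.
- marker: Bystander: white and blue marker pen, 133 mm long along its y, 17 mm thick, lying on the bench between the pots. Origin: centre of its underside.  To the right of the work (y below -0.15 m) a fixed clamp fixture stands, its red handle up to 175 mm high: pass over it.
- counter: Bystander: grey round tally counter, 50 x 67 x 24 mm, lying on the bench at the far side. Origin: on its underside.

How it is judged:
By the outcome, as a careful person would: the job done as asked, in the order asked, and still so for the second after the job is handed in, with the robot touching nothing.
It also fails if it takes over 112 s, if anything falls off the work surface, if the arm or the gripper's body presses on something with over 40 N, if the wrist force passes 120 N, or if a joint passes its speed limit or range.

## Working session

There is one attempt and no reset: what is moved stays moved. The work goes in short steps, Python scripts to look and compute and a shell command to move; the robot and the scene stay as the last step left them, time stands still between calls to the robot, and variables do not carry over. Pictures are saved under pics/ and viewed, at most 14 in all, crops included, and the job is handed in when it is done.

```bash
mkdir -p pics; python3 - <<'E'
from plant import observe,cams,r
import cv2,pickle
s=observe();print(s,r.grip_depth)
for n in("top","scene"):
    c=cams.capture(n);cv2.imwrite(f"pics/{n}0.png",c["img"]);pickle.dump(c,open(n+".pkl","wb"))
    print(n,c["fx"],c["cx"],c["cy"],c["dist_coeffs"],c["R"],c["t"])
E
```

```text
{'clock': 0.0, 'joint_pos': array([ 1.46120163,  0.50187293, -0.42676328,  1.5514905 ,  0.22082197,
        1.13828487, -0.21029183]), 'qvel': array([0.00031382, 0.0005248 , 0.00019348, 0.00198657, 0.0013197 ,
       0.00043835, 0.00084119]), 'joint_efforts': array([-1.22654010e-04, -5.66593409e+01, -5.81653118e+00, -2.79108560e+01,
       -6.86329161e-02,  3.08911898e-02,  1.73016970e-04]), 'tool_pos': array([ 236.41836987, -604.70518414,  225.6433144 ]), 'eef_rot': array([-3.08522464e+00, -5.81920912e-01,  5.20767194e-04]), 'force': array([-0.70666373, -0.43860122, -0.67342536]), 'moment': array([0.06119174, 0.01238517, 0.00060001]), 'grip_force': 0.0, 'finger_gap': 91.77233356944309} 18.8
top 427.3819268388859 321.442846541405 212.5123704348412 [-0.08268281  0.          0.          0.          0.        ] [[-0.01033064 -0.99988468  0.01113126]
 [-0.99779008  0.00957702 -0.06575135]
 [ 0.06563716 -0.01178592 -0.99777395]] [ 78.76548915 552.14211378 873.16398064]
scene 444.8316330981662 319.22368229536994 196.21508104452684 [-0.0280463  0.         0.         0.         0.       ] [[ 0.76502889 -0.64354765  0.02402553]
 [-0.3565635  -0.45434812 -0.8163518 ]
 [ 0.53627723  0.61596608 -0.57705504]] [-412.02689713  281.54863963  556.34291376]
```

View pics/top0.png

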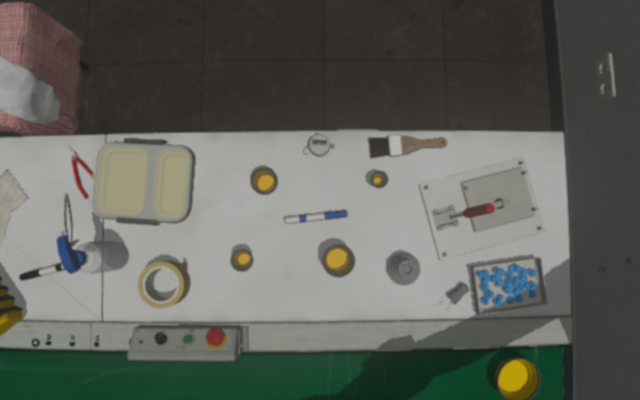

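View pics/scene0.png

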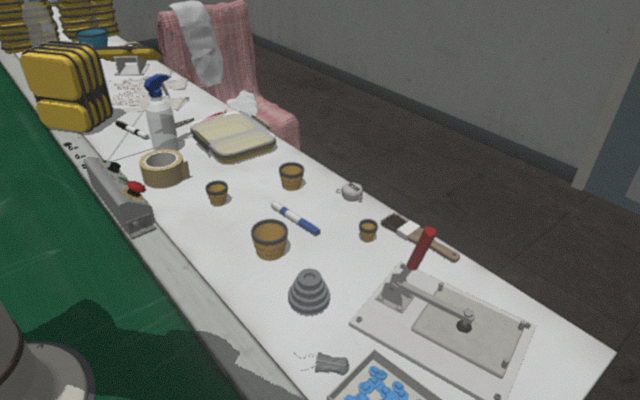

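```bash
cat >h.py <<'E'
import numpy as np,cv2,pickle
from scipy.optimize import least_squares
from scipy.spatial.transform import Rotation as Ro
def cloud(c,R,t):
    v,u=np.mgrid[0:400,0:640]
    K=np.array([[c["fx"],0,c["cx"]],[0,c["fy"],c["cy"]],[0,0,1.]])
    n=cv2.undistortPoints(np.stack([u,v],-1).reshape(-1,1,2).astype(float),K,np.array(c["dist_coeffs"])).reshape(400,640,2)
    z=c["z_map"][...,None]
    return (np.concatenate([n*z,z],-1)-t)@R      # R^T(p-t)
def wristcloud(c,s):
    T=c["T_tool_cam"];W=np.eye(4);W[:3,:3]=Ro.from_rotvec(s["eef_rot"]).as_matrix();W[:3,3]=s["tool_pos"]
    M=W@T;R=M[:3,:3].T;return cloud(c,R,-R@M[:3,3])
def circ(p,rad):
    f=lambda q:np.hypot(p[:,0]-q[0],p[:,1]-q[1])-rad
    return least_squares(f,p[:,:2].mean(0),loss="soft_l1",f_scale=2).x
def go(x,y,z,yaw=None):
    "shift (cm) and turn to world pose, tool down, tool y axis at angle yaw (deg, mod 180)"
    from plant import observe
    s=observe();A=Ro.from_rotvec(s["eef_rot"]).as_matrix()
    d=A.T@(np.array([x,y,z])-s["tool_pos"])/10
    if yaw is None: w=np.zeros(3)
    else:
        ys=[]
        for k in(0,180):
            a=np.radians(yaw+k);yy=np.array([np.cos(a),np.sin(a),0]);zz=np.array([0,0,-1.]);xx=np.cross(yy,zz)
            ys.append(Ro.from_matrix(A.T@np.c_[xx,yy,zz]).as_rotvec())
        w=ys
    print("shift",d.round(2),"turn",np.round(w,3),"j7",s["joint_pos"][6].round(2),"pos",s["tool_pos"].round(1),"yaw",np.degrees(np.arctan2(A[1,1],A[0,1])).round(1))
E
python3 - <<'E'
from h import *
for n in("top","scene"):
    c=pickle.load(open(n+".pkl","rb"));P=cloud(c,c["R"],c["t"])
    if n=="top":
        est={}
        for k,(u,v) in dict(small=(378,179),medium=(242,259),large=(264,181),extra=(337,260),stack=(403,267),marker=(316,216),handle=(490,208),counter=(318,145)).items():
            q=P[v-3:v+4,u-3:u+4].reshape(-1,3);est[k]=np.median(q,0)
    for k,e in est.items():
        m=(np.hypot(P[...,0]-e[0],P[...,1]-e[1])<50)&(P[...,2]>5)&(c["z_map"]>0)
        p=P[m];o=""
        dims=dict(small=(36,16),medium=(41,21),large=(46,26),extra=(51,31))
        if k in dims:
            h,rr=dims[k];s=p[abs(p[:,2]-h)<5];o=(len(s),circ(s,rr).round(1))
        if k=="stack":
            for zt,rr in((54,19),):
                s=p[p[:,2]>48];o=(len(s),s[:,:2].mean(0).round(1))
        print(n,k,e.round(0),"zmax",np.percentile(p[:,2],99).round(1) if len(p) else None,o)
E
python3 -c "from h import go;go(0,0,0,0);go(0,0,0,90)"
```

```text
top small [624. -48.   7.] zmax 40.5 (109, array([619.6, -45.8]))
top medium [457. 241.   5.] zmax 45.1 (149, array([456.8, 236.5]))
top large [622. 194.   7.] zmax 50.3 (181, array([617.1, 190.1]))
top extra [453.  41.   6.] zmax 55.1 (213, array([454.9,  41.2]))
top stack [440. -88.  54.] zmax 57.9 (273, array([436. , -94.8]))
top marker [546.  85.  17.] zmax 21.6 
top handle [ 548. -221.  173.] zmax 173.6 
top counter [694.  79.  25.] zmax 28.0 
scene small [624. -48.   7.] zmax 36.7 (120, array([618.4, -47.8]))
scene medium [457. 241.   5.] zmax 41.7 (127, array([455.2, 234.3]))
scene large [622. 194.   7.] zmax 46.5 (137, array([615.4, 188. ]))
scene extra [453.  41.   6.] zmax 51.4 (267, array([453.3,  39.1]))
scene stack [440. -88.  54.] zmax 54.7 (335, array([434. , -98.4]))
scene marker [546.  85.  17.] zmax 17.3 
scene handle [ 548. -221.  173.] zmax 170.6 
scene counter [694.  79.  25.] zmax 24.4 
shift [ 1.000e-02 -6.490e+01  2.269e+01] turn [[-1.000e-03 -1.000e-03 -1.198e+00]
 [-1.000e-03  2.000e-03  1.944e+00]] j7 -0.21 pos [ 236.5 -604.8  225.8] yaw -68.6
shift [ 1.000e-02 -6.490e+01  2.269e+01] turn [[-0.000e+00 -2.000e-03 -2.769e+00]
 [-2.000e-03  0.000e+00  3.730e-01]] j7 -0.21 pos [ 236.5 -604.8  225.8] yaw -68.6
```

```bash
python3 -c "from h import go;go(437,-94,250,0)"
```

```text
shift [ 37.28 -40.27  -2.35] turn [[-1.000e-03 -1.000e-03 -1.198e+00]
 [-1.000e-03  2.000e-03  1.944e+00]] j7 -0.21 pos [ 236.5 -604.8  225.8] yaw -68.6
```

```bash
python3 -m inch '[[8,-4,-2.4,0,0,-0.18,0],[13,-10,-2.4,0,0,-0.36,0],[18,-16,-2.4,0,0,-0.54,0],[37.3,-40.3,-2.4,0,0,-1.2,0],[37.3,-40.3,-2.4,0,0,-1.2,0],[37.3,-40.3,-2.4,0,0,-1.2,0],[37.3,-40.3,-2.4,0,0,-1.2,0],[37.3,-40.3,-2.4,0,0,-1.2,0],[37.3,-40.3,-2.4,0,0,-1.2,0],[37.3,-40.3,-2.4,0,0,-1.2,0]]' 15; python3 - <<'E'
from h import *
from plant import observe,cams
go(437,-94,250,0)
s=observe();c=cams.capture("wrist");P=wristcloud(c,s);print(c["T_tool_cam"].round(2))
cv2.imwrite("pics/w1.png",c["img"])
m=(c["z_map"]>0)&(np.hypot(P[...,0]-437,P[...,1]+94)<60)&(P[...,2]>3)
p=P[m];print(len(p),np.percentile(p[:,2],[1,50,99]).round(1))
for lo,hi,rr in((48,60,19),(34,46,24),(22,34,29)):
    q=p[(p[:,2]>lo)&(p[:,2]<hi)];print(len(q),q[:,:2].mean(0),(q[:,:2].max(0)+q[:,:2].min(0))/2,circ(q,rr))
E
```

```text
clock: 1.35
tool_pos: [438.3, -89.3, 251.1]
eef_rot: [2.209, 2.233, 0.002]
force: [0.3, 0.1, -0.2]
finger_gap: 91.8
grip_force: 0.0
shift [-0.47 -0.14  0.11] turn [[ 1.000e-03 -1.000e-03  1.100e-02]
 [ 1.000e-03  2.000e-03 -3.131e+00]] j7 0.01 pos [438.3 -89.3 251.1] yaw 0.6
[[   0.     -0.96   -0.29   79.02]
 [   1.      0.     -0.      0.88]
 [   0.     -0.29    0.96 -158.2 ]
 [   0.      0.      0.      1.  ]]
49290 [ 18.9 337.3 359.4]
925 [436.0999495 -94.1475889] [435.90660774 -94.44575478] [436.63846784 -93.99127462]
501 [433.59523518 -89.43373586] [435.29785288 -95.04441157] [436.03998137 -96.50869976]
562 [435.111342   -88.61121584] [435.04194968 -95.96149229] [435.21750479 -97.20165249]
```

View pics/w1.png

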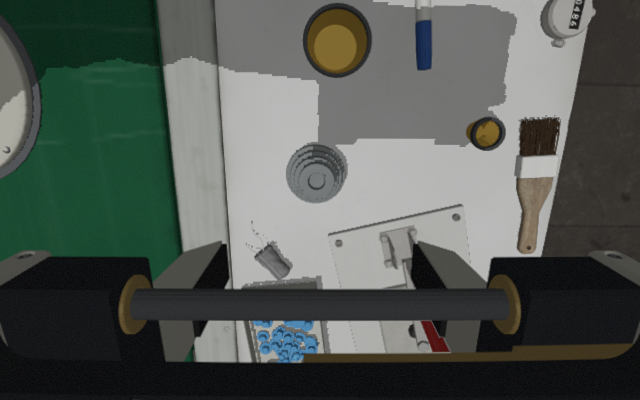

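```bash
python3 -m inch '[[-0.5,-0.2,6,0,0,0.011,0],[-0.5,-0.2,12,0,0,0.011,0],[-0.5,-0.2,17,0,0,0.011,0],[-0.5,-0.2,19,0,0,0.011,0],[-0.5,-0.2,19,0,0,0.011,0],[-0.5,-0.2,19,0,0,0.011,0]]' 15; python3 - <<'E'
from h import *
from plant import observe,cams
go(436.3,-94.3,43.5,0)
s=observe();c=cams.capture("wrist");P=wristcloud(c,s)
cv2.imwrite("pics/w2.png",c["img"])
m=(c["z_map"]>0)&(np.hypot(P[...,0]-437,P[...,1]+94)<40)&(P[...,2]>-3)
p=P[m]
q=p[(p[:,2]>48)&(p[:,2]<60)];print(len(q),np.percentile(q[:,2],[5,50,95]),circ(q,19),(q[:,:2].max(0)+q[:,:2].min(0))/2, np.percentile(q[:,:2],[2,98],axis=0))
E
```

```text
clock: 2.15
tool_pos: [435.8, -100.1, 61.4]
eef_rot: [2.232, 2.209, 0.0]
force: [0.7, -0.3, -0.7]
finger_gap: 91.8
grip_force: 0.0
shift [0.58 0.04 1.79] turn [[ 1.000e-03  0.000e+00 -1.000e-02]
 [ 1.000e-03 -1.000e-03  3.131e+00]] j7 -0.34 pos [ 435.8 -100.1   61.4] yaw -0.6
3688 [48.48356812 54.04396638 55.17248781] [436.15096114 -93.8536652 ] [436.19470506 -94.55680664] [[ 418.94376588 -111.31147105]
 [ 453.18988741  -76.25059482]]
```

View pics/w2.png

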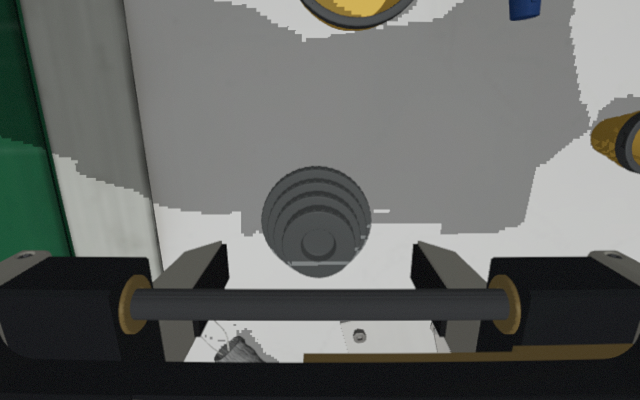

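```bash
python3 -m inch '[[0.6,0,1.0,0,0,-0.01,0],[0.6,0,1.6,0,0,-0.01,0],[0.6,0,1.6,0,0,-0.01,0],[0.6,0,1.6,0,0,-0.01,0],[0.6,0,1.6,0,0,-0.01,0],[0.6,0,1.6,0,0,-0.01,0]]' 15; python3 -c "
from h import *
go(436.2,-94.2,43.5,0)"
```

```text
clock: 2.95
tool_pos: [435.5, -93.2, 44.8]
eef_rot: [2.22, 2.222, 0.0]
force: [-0.7, 0.5, 0.3]
finger_gap: 92.0
grip_force: 0.0
shift [-0.1   0.07  0.13] turn [[ 0.000e+00  0.000e+00  1.000e-03]
 [-0.000e+00  0.000e+00 -3.141e+00]] j7 -0.37 pos [435.5 -93.2  44.8] yaw 0.1
```

```bash
python3 -m inch '[[-0.1,0,0.1,0,0,0,60],[-0.1,0,0.1,0,0,0,110],[-0.1,0,0.1,0,0,0,130],[-0.1,0,0.1,0,0,0,145],[-0.1,0,0.1,0,0,0,170],[-0.1,0,0.1,0,0,0,170],[-0.1,0,0.1,0,0,0,170],[-0.1,0,0.1,0,0,0,170]]' 10; python3 -m inch '[[0,0,-1,0,0,0,170],[0,0,-3,0,0,0,170],[0,0,-6,0,0,0,170],[0,0,-6,0,0,0,170],[0,0,-6,0,0,0,170],[0,0,-6,0,0,0,170]]'; python3 - <<'E'
from h import *
from plant import observe,cams
s=observe();c=cams.capture("wrist");P=wristcloud(c,s);pickle.dump((c,s),open("w3.pkl","wb"))
cv2.imwrite("pics/w3.png",c["img"])
m=(c["z_map"]>0)&(np.hypot(P[...,0]-437,P[...,1]+94)<40)&(P[...,2]>-3)
p=P[m];q=p[(p[:,2]>36)&(p[:,2]<50)];print(len(q),np.percentile(q[:,2],[5,50,95]),circ(q,24),np.percentile(q[:,:2],[2,98],axis=0).mean(0))
# pots in view
for k,e,h,rr in(("small",(619,-47),36,16),("extra",(454,40),51,31)):
    q=P[(np.hypot(P[...,0]-e[0],P[...,1]-e[1])<rr+12)&(abs(P[...,2]-h)<5)&(c["z_map"]>0)];print(k,len(q),circ(q,rr) if len(q)>9 else 0)
go(619,-47,120,0)
E
```

```text
clock: 3.95
tool_pos: [435.4, -94.2, 43.7]
eef_rot: [2.22, 2.223, 0.0]
force: [0.0, 0.3, -0.0]
finger_gap: 37.1
grip_force: 10.0
clock: 4.7
tool_pos: [434.7, -94.1, 103.1]
eef_rot: [-2.219, -2.222, 0.001]
force: [-0.9, -0.4, 0.0]
finger_gap: 37.8
grip_force: 10.0
2275 [36.17926681 41.96122162 43.13624489] [ 435.30936904 -102.11913997] [435.29083497 -87.92121261]
small 1362 [618.65219058 -44.57860115]
extra 1309 [454.43968067  41.77551655]
shift [ 4.68 18.43 -1.72] turn [[-1.00e-03 -1.00e-03  1.00e-03]
 [ 1.00e-03 -2.00e-03 -3.14e+00]] j7 -0.26 pos [434.7 -94.  103.1] yaw 0.1
```

View pics/w3.png

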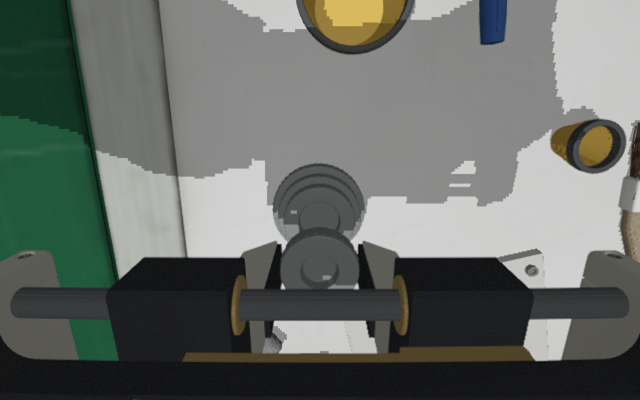

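```bash
cat >>h.py <<'E'
POTS=dict(small=((619,-46),36,14,18),medium=((456,236),41,19,23),large=((616,189),46,24,28),extra=((454,41),51,29,33))
def pot(P,c,k):
    e,h,a,b=POTS[k]
    m=(np.hypot(P[...,0]-e[0],P[...,1]-e[1])<b+12)&(c["z_map"]>0)
    p=P[m];q=p[abs(p[:,2]-h)<1.8];t=np.percentile(p[:,2],97)
    if len(q)<20: return print(k,"not seen",len(q))
    # residual zero inside the rim annulus
    def f(x):
        d=np.hypot(q[:,0]-x[0],q[:,1]-x[1]);return np.maximum(0,abs(d-(a+b)/2)-1.5)+.02*abs(d-(a+b)/2)
    x=least_squares(f,np.array(e,float),loss="soft_l1",f_scale=.5,diff_step=1e-4).x
    print(k,len(q),"top",t.round(1),x.round(1),"res",f(x).mean().round(2));return x
def held(P,c,s,rad,zlo=9,zhi=13):
    t=s["tool_pos"];m=(np.hypot(P[...,0]-t[0],P[...,1]-t[1])<rad+4)&(P[...,2]>t[2]+zlo)&(P[...,2]<t[2]+zhi)&(c["z_map"]>0)
    q=P[m];lim=np.percentile(q[:,:2],[1,99],axis=0)
    # outer edge on the far (+y) side gives the centre
    print("held n",len(q),"z rel",np.median(q[:,2]-t[2]).round(1),"limits rel",(lim-t[:2]).round(1))
E
python3 - <<'E'
from h import *
c,s=pickle.load(open("w3.pkl","rb"));P=wristcloud(c,s)
held(P,c,s,19,6,14)
for k in POTS: pot(P,c,k)
for n in("top","scene"):
    d=pickle.load(open(n+".pkl","rb"));Q=cloud(d,d["R"],d["t"])
    if n=="top": Q[...,2]-=3.8
    for k in POTS: pot(Q,d,k)
E
```

```text
held n 3124 z rel 10.3 limits rel [[-18.5  -9.2]
 [ 19.7  18.4]]
small 1019 top 36.7 [619.4 -44.7] res 0.14Traceback (most recent call last):
  File "<stdin>", line 4, in <module>
  File "h.py", line 33, in pot
    p=P[m];q=p[abs(p[:,2]-h)<1.8];t=np.percentile(p[:,2],97)
                                    ~~~~~~~~~~~~~^^^^^^^^^^^
    return _quantile_unchecked(
        a, q, axis, out, overwrite_input, method, keepdims, weights)
    return _ureduce(a,
                    func=_quantile_ureduce_func,
    ...<5 lines>...
                    overwrite_input=overwrite_input,
                    method=method)
    r = func(a, **kwargs)
    result = _quantile(arr,
                       quantiles=q,
    ...<2 lines>...
                       out=out,
                       weights=wgt)
    slices_having_nans = np.isnan(arr[-1, ...])
                                  ~~~^^^^^^^^^
IndexError: index -1 is out of bounds for axis 0 with size 0
```

```bash
sed -i 's/p=P\[m\];q=p\[abs(p\[:,2\]-h)<1.8\];t=/p=P[m]\n    if len(p)<50: return print(k,"not seen")\n    q=p[abs(p[:,2]-h)<1.8];t=/' h.py
python3 -m inch '[[0,0,-6,0,0,0,170],[0,3,-10.7,0,0,0,170],[-1,9,-10.7,0,0,0,170],[-1.6,15,-10.7,0,0,0,170],[-1.6,17,-10.7,0,0,0,170],[-1.6,17,-10.7,0,0,0,170],[-1.6,17,-10.7,0,0,0,170],[-1.6,17,-10.7,0,0,0,170],[-1.6,17,-10.7,0,0,0,170]]'
python3 - <<'E'
from h import *
from plant import observe,cams
s=observe();c=cams.capture("wrist");P=wristcloud(c,s);pickle.dump((c,s),open("w4.pkl","wb"))
held(P,c,s,19,6,14)
for k in POTS: pot(P,c,k)
go(619,-45,210,0)
for n in("top","scene"):
    d=pickle.load(open(n+".pkl","rb"));Q=cloud(d,d["R"],d["t"])
    if n=="top": Q[...,2]-=3.8
    print(n)
    for k in POTS: pot(Q,d,k)
E
```

```text
clock: 5.88
tool_pos: [604.8, -110.4, 211.0]
eef_rot: [2.22, 2.222, -0.001]
force: [0.3, -0.2, -1.2]
finger_gap: 37.5
grip_force: 10.0
held n 3119 z rel 10.3 limits rel [[-18.3  -9.2]
 [ 19.7  18.4]]
small 471 top 299.7 [620.1 -45.1] res 0.08
medium not seen
large not seen
extra 713 top 51.7 [455.1  41.9] res 0.14
shift [6.54 1.4  0.1 ] turn [[ 0.000e+00  1.000e-03  1.000e-03]
 [-1.000e-03  0.000e+00 -3.141e+00]] j7 -0.23 pos [ 605.  -110.4  211.1] yaw 0.0
top
small 43 top 35.0 [619.6 -45.7] res 0.04
medium 51 top 40.0 [456.7 236.9] res 0.07
large 70 top 45.4 [617.1 190.3] res 0.07
extra 63 top 49.6 [454.6  41.2] res 0.08
scene
small 68 top 35.7 [618.8 -47.4] res 0.29
medium 66 top 40.7 [455.3 234.7] res 0.22
large 74 top 45.6 [615.7 188.2] res 0.42
extra 145 top 50.5 [453.6  39.6] res 0.2
```

```bash
python3 -m inch '[[4,1.4,0,0,0,0,170],[6.6,1.4,4,0,0,0,170],[6.6,1.4,10,0,0,0,170],[6.6,1.4,15,0,0,0,170],[6.6,1.4,16,0,0,0,170],[6.6,1.4,16,0,0,0,170],[6.6,1.4,16,0,0,0,170],[6.6,1.4,16,0,0,0,170],[6.6,1.4,16,0,0,0,170]]'; python3 -c "
from h import *
go(619.2,-44.5,38,0)"
```

```text
clock: 7.05
tool_pos: [620.1, -44.2, 52.0]
eef_rot: [2.219, 2.221, 0.002]
force: [0.3, 0.7, -0.1]
finger_gap: 37.2
grip_force: 10.0
shift [-0.03 -0.1   1.4 ] turn [[ 2.000e-03  0.000e+00  1.000e-03]
 [-1.000e-03  3.000e-03 -3.141e+00]] j7 -0.45 pos [620.1 -44.2  52. ] yaw 0.0
```

```bash
python3 -m inch '[[0,-0.1,0.3,0,0,0,170],[0,-0.1,0.6,0,0,0,170],[0,-0.1,0.9,0,0,0,170],[0,-0.1,1.1,0,0,0,170],[0,-0.1,1.2,0,0,0,170],[0,-0.1,1.3,0,0,0,170],[0,-0.1,1.35,0,0,0,170],[0,-0.1,1.35,0,0,0,170],[0,-0.1,1.35,0,0,0,170]]'
```

```text
clock: 8.18
tool_pos: [618.5, -43.9, 37.8]
eef_rot: [2.22, 2.222, 0.0]
force: [-1.7, -0.1, 6.8]
finger_gap: 37.4
grip_force: 10.0
```

```bash
python3 -m inch '[[0,0,-0.05,0,0,0,165],[0,0,-0.05,0,0,0,155],[0,0,-0.05,0,0,0,145],[0,0,-0.05,0,0,0,120],[0,0,-0.05,0,0,0,100],[0,0,-2,0,0,0,60],[0,0,-7,0,0,0,0],[-3,-1,-12,0,0,0,0],[-7,-2,-16,0,0,0,0],[-7,-2,-16,0,0,0,0]]'; python3 -m inch '[[0,0,0,0,0,0,0],[0,0,0,0,0,0,0]]'; python3 - <<'E'
from h import *
from plant import observe,cams
s=observe();c=cams.capture("wrist");P=wristcloud(c,s);pickle.dump((c,s),open("w5.pkl","wb"))
p=P[(np.hypot(P[...,0]-619.5,P[...,1]+45)<30)&(c["z_map"]>0)];q=p[(p[:,2]>44)&(p[:,2]<55)]
print(len(q),np.percentile(q[:,2],[2,50,98]),np.percentile(q[:,:2],[1,99],axis=0))
# tilt
A=np.c_[q[:,:2]-q[:,:2].mean(0),np.ones(len(q))];print(np.linalg.lstsq(A[q[:,2]>46],q[q[:,2]>46,2],rcond=None)[0])
p=P[(np.hypot(P[...,0]-435.3,P[...,1]+94)<40)&(c["z_map"]>0)];q=p[(p[:,2]>38)&(p[:,2]<46)]
print("stack",len(q),np.percentile(q[:,:2],[1,99],axis=0).mean(0))
pot(P,c,"extra")
v,u=np.where((np.hypot(P[...,0]-619.5,P[...,1]+45)<40)&(abs(P[...,2]-40)<20));print(u.min(),u.max(),v.min(),v.max())
cv2.imwrite("pics/w5.png",cv2.resize(c["img"][v.min():v.max(),u.min():u.max()],None,fx=4,fy=4))
go(435.5,-94.3,100,0)
E
```

```text
clock: 9.43
tool_pos: [600.3, -119.0, 202.0]
eef_rot: [2.222, 2.21, 0.002]
force: [-0.2, 0.6, -1.2]
finger_gap: 91.9
grip_force: 0.0
clock: 9.68
tool_pos: [597.9, -112.3, 196.6]
eef_rot: [-2.217, -2.224, 0.0]
force: [-0.5, -0.8, -0.1]
finger_gap: 91.6
grip_force: 0.0
1285 [46.11489702 48.15850407 49.66657511] [[601.44263933 -62.2071965 ]
 [637.32609241 -26.41573884]]
[-8.64225486e-04 -2.16369541e-03  4.81538998e+01]
stack 1572 [435.94490092 -94.62814337]
extra 682 top 51.6 [455.1  42. ] res 0.13
322 366 88 133
shift [  1.84 -16.23   9.67] turn [[-1.000e-03 -1.000e-03  3.000e-03]
 [ 2.000e-03 -2.000e-03 -3.138e+00]] j7 -0.23 pos [ 598.  -112.3  196.4] yaw 0.2
```

View pics/w5.png

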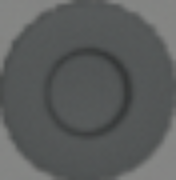

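```bash
python3 -m inch '[[1.8,-6,0,0,0,0,0],[1.8,-11,0,0,0,0,0],[1.8,-16.2,3,0,0,0,0],[1.8,-16.2,9,0,0,0,0],[1.8,-16.2,13.6,0,0,0,0],[1.8,-16.2,13.6,0,0,0,0],[1.8,-16.2,13.6,0,0,0,0],[1.8,-16.2,13.6,0,0,0,0],[1.8,-16.2,13.6,0,0,0,0]]'; python3 -c "
from h import *
go(435.7,-94.4,31.5,0)"
```

```text
clock: 10.85
tool_pos: [437.6, -96.5, 62.5]
eef_rot: [2.219, 2.221, 0.001]
force: [-0.0, -0.4, 0.2]
finger_gap: 92.0
grip_force: 0.0
shift [ 0.21 -0.2   3.1 ] turn [[ 2.000e-03  1.000e-03  1.000e-03]
 [-2.000e-03  4.000e-03 -3.141e+00]] j7 -0.36 pos [437.6 -96.5  62.5] yaw 0.1
```

```bash
python3 -m inch '[[0.2,-0.2,1.5,0,0,0,0],[0.2,-0.2,2.8,0,0,0,0],[0.2,-0.2,2.9,0,0,0,0],[0.2,-0.2,2.9,0,0,0,0],[0.2,-0.2,2.9,0,0,0,0],[0.2,-0.2,2.9,0,0,0,0]]'; python3 -c "
from h import *
go(435.7,-94.4,31.5,0)"
```

```text
clock: 11.6
tool_pos: [434.7, -94.2, 32.5]
eef_rot: [2.22, 2.222, 0.0]
force: [0.3, 0.5, 0.6]
finger_gap: 91.8
grip_force: 0.0
shift [-0.02  0.1   0.1 ] turn [[ 1.000e-03  0.000e+00  1.000e-03]
 [-0.000e+00  1.000e-03 -3.141e+00]] j7 -0.42 pos [434.7 -94.2  32.5] yaw 0.1
```

```bash
python3 -m inch '[[0,0.1,0.1,0,0,0,60],[0,0.1,0.1,0,0,0,90],[0,0.1,0.1,0,0,0,110],[0,0.1,0.1,0,0,0,120],[0,0.1,0.1,0,0,0,145],[0,0.1,0.1,0,0,0,145],[0,0.1,0.1,0,0,0,145]]' 10; python3 -m inch '[[0,0.1,-1,0,0,0,145],[0,0.1,-4,0,0,0,145],[0,0.1,-9,0,0,0,145],[5,0.1,-10,0,0,0,145],[11,0.8,-10,0,0,0,145],[17,1.5,-10,0,0,0,145],[22,2,-10,0,0,0,145],[24,2,-10,0,0,0,145],[24,2,-10,0,0,0,145],[24,2,-10,0,0,0,145]]'; python3 -m inch '[[0,0,0,0,0,0,145],[0,0,0,0,0,0,145]]'; cat >look.py <<'E'
from h import *
import sys
from plant import observe,cams
k=sys.argv[1];rad=float(sys.argv[2]);s=observe();c=cams.capture("wrist");P=wristcloud(c,s);pickle.dump((c,s),open("last.pkl","wb"))
held(P,c,s,rad,6,14)
x=None
for n in POTS:
    y=pot(P,c,n)
    if n==k:x=y
x=x if x is not None else POTS[k][0]
go(x[0],x[1],POTS[k][1]+1.7,0)
cv2.imwrite(f"pics/{sys.argv[3]}.png",c["img"])
E
python3 look.py medium 24 w6
```

```text
clock: 12.48
tool_pos: [435.4, -94.2, 31.2]
eef_rot: [2.22, 2.223, -0.0]
force: [-0.2, -0.0, 0.1]
finger_gap: 47.3
grip_force: 10.0
clock: 13.72
tool_pos: [455.1, 144.5, 131.2]
eef_rot: [2.221, 2.221, -0.002]
force: [0.0, 0.6, -0.2]
finger_gap: 47.5
grip_force: 10.0
clock: 13.98
tool_pos: [455.4, 144.6, 131.2]
eef_rot: [2.222, 2.22, -0.001]
force: [0.2, -0.4, -0.8]
finger_gap: 47.5
grip_force: 10.0
held n 3782 z rel 10.8 limits rel [[-23.5  -8.5]
 [ 24.7  22.9]]
small not seen
medium 1210 top 41.9 [456.9 237.4] res 0.09
large 1427 top 46.6 [616.6 191.6] res 0.13
extra 365 top 51.5 [454.8  42.7] res 0.1
shift [9.26 0.15 8.85] turn [[-0.000e+00  0.000e+00 -1.000e-03]
 [ 1.000e-03  0.000e+00  3.141e+00]] j7 -0.79 pos [455.3 144.8 131.2] yaw -0.0
```

View pics/w6.png

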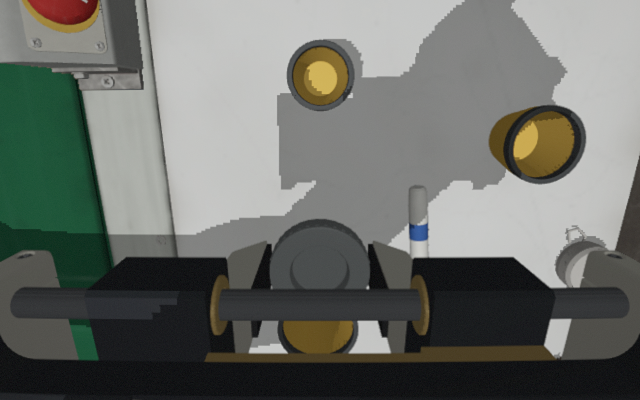

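```bash
python3 -m inch '[[5,0.1,0,0,0,0,145],[9.3,0.1,2,0,0,0,145],[9.3,0.1,6,0,0,0,145],[9.3,0.1,7.3,0,0,0,145],[9.3,0.1,7.3,0,0,0,145],[9.3,0.1,7.3,0,0,0,145],[9.3,0.1,7.3,0,0,0,145],[9.3,0.1,7.3,0,0,0,145]]'; python3 -c "
from h import *
go(456.4,238.2,42,0)"
```

```text
clock: 15.02
tool_pos: [456.8, 238.7, 59.0]
eef_rot: [2.22, 2.221, 0.002]
force: [-0.7, -0.3, 0.2]
finger_gap: 47.0
grip_force: 10.0
shift [-0.05 -0.04  1.7 ] turn [[ 1.000e-03 -0.000e+00  0.000e+00]
 [ 0.000e+00  2.000e-03 -3.141e+00]] j7 -1.07 pos [456.8 238.7  59. ] yaw 0.0
```

```bash
python3 -m inch '[[0,0,0.5,0,0,0,145],[0,0,0.9,0,0,0,145],[0,0,1.2,0,0,0,145],[0,0,1.4,0,0,0,145],[0,0,1.5,0,0,0,145],[0,0,1.6,0,0,0,145],[0,0,1.65,0,0,0,145],[0,0,1.65,0,0,0,145],[0,0,1.65,0,0,0,145]]'
```

```text
clock: 16.15
tool_pos: [456.2, 239.0, 42.2]
eef_rot: [2.22, 2.222, 0.0]
force: [-1.5, -1.6, 5.9]
finger_gap: 47.5
grip_force: 10.0
```

```bash
python3 -m inch '[[0,0,-0.05,0,0,0,140],[0,0,-0.05,0,0,0,130],[0,0,-0.05,0,0,0,115],[0,0,-0.05,0,0,0,90],[0,0,-0.05,0,0,0,70],[0,0,-2,0,0,0,40],[0,0,-7,0,0,0,0],[-4,0,-9,0,0,0,0],[-9,0,-9,0,0,0,0],[-9,0,-9,0,0,0,0]]'; python3 -m inch '[[0,0,0,0,0,0,0],[0,0,0,0,0,0,0],[0,0,0,0,0,0,0]]'; cat >chk.py <<'E'
from h import *
import sys
from plant import observe,cams
k=sys.argv[1];e,h,a,b=POTS[k];s=observe();c=cams.capture("wrist");P=wristcloud(c,s)
p=P[(np.hypot(P[...,0]-e[0],P[...,1]-e[1])<b+8)&(c["z_map"]>0)];q=p[abs(p[:,2]-h-12)<5]
A=np.c_[q[:,:2]-q[:,:2].mean(0),np.ones(len(q))]
print("lid top",h+12,len(q),np.percentile(q[:,2],[2,50,98]),"centre",np.percentile(q[:,:2],[1,99],axis=0).mean(0),"tilt,z",np.linalg.lstsq(A,q[:,2],rcond=None)[0])
for n in POTS:
    if n!=k: pot(P,c,n)
go(435.5,-94.4,130,0)
E
python3 chk.py medium
```

```text
clock: 17.4
tool_pos: [456.8, 144.0, 132.5]
eef_rot: [2.226, 2.213, -0.003]
force: [0.3, -0.1, 0.6]
finger_gap: 91.5
grip_force: 0.0
clock: 17.77
tool_pos: [455.9, 150.3, 131.9]
eef_rot: [-2.217, -2.225, -0.001]
force: [-0.5, -0.1, -0.1]
finger_gap: 91.5
grip_force: 0.0
lid top 53 3167 [48.59223481 53.08882011 54.53384773] centre [457.11827509 237.93423598] tilt,z [-1.62656342e-03 -2.15844589e-03  5.29240194e+01]
small not seen
large 1413 top 46.6 [616.5 191.6] res 0.14
extra 427 top 51.3 [454.8  42.6] res 0.1
shift [-24.44  -2.12   0.16] turn [[-0.000e+00 -1.000e-03  3.000e-03]
 [ 1.000e-03 -0.000e+00 -3.138e+00]] j7 -0.8 pos [455.9 150.1 131.8] yaw 0.2
```

```bash
python3 -m inch '[[-6,-0.5,0,0,0,0,0],[-12,-1,0,0,0,0,0],[-18,-2,0,0,0,0,0],[-24.5,-2.1,0,0,0,0,0],[-24.5,-2.1,4,0,0,0,0],[-24.5,-2.1,8,0,0,0,0],[-24.5,-2.1,8,0,0,0,0],[-24.5,-2.1,8,0,0,0,0],[-24.5,-2.1,8,0,0,0,0]]'; python3 - <<'E'
from h import *
from plant import observe,cams
s=observe();c=cams.capture("wrist");P=wristcloud(c,s)
p=P[(np.hypot(P[...,0]-435.3,P[...,1]+94)<40)&(c["z_map"]>0)];q=p[(p[:,2]>26)&(p[:,2]<34)]
print("stack",len(q),np.percentile(q[:,:2],[1,99],axis=0).mean(0),np.percentile(q[:,2],[5,50,95]))
go(435.5,-94.5,19.5,0)
E
```

```text
clock: 18.95
tool_pos: [436.8, -95.8, 53.2]
eef_rot: [2.217, 2.222, 0.002]
force: [0.3, 0.3, -0.5]
finger_gap: 91.7
grip_force: 0.0
stack 4774 [435.1081255  -95.07048303] [27.88682935 30.13643365 31.17696077]
shift [ 0.16 -0.13  3.36] turn [[ 2.00e-03  1.00e-03  2.00e-03]
 [-2.00e-03  4.00e-03 -3.14e+00]] j7 -0.39 pos [436.7 -96.1  53.1] yaw 0.1
```

```bash
python3 -m inch '[[0.1,-0.1,1.5,0,0,0,0],[0.1,-0.1,2.8,0,0,0,0],[0.1,-0.1,3.1,0,0,0,0],[0.1,-0.1,3.1,0,0,0,0],[0.1,-0.1,3.1,0,0,0,0],[0.1,-0.1,3.1,0,0,0,0]]'; python3 -c "
from h import *
go(435.5,-94.6,19.5,0)"
```

```text
clock: 19.75
tool_pos: [434.7, -95.2, 21.0]
eef_rot: [2.22, 2.222, 0.0]
force: [-0.9, -0.2, -0.3]
finger_gap: 91.8
grip_force: 0.0
shift [0.06 0.08 0.15] turn [[ 1.000e-03  0.000e+00  1.000e-03]
 [-0.000e+00  1.000e-03 -3.141e+00]] j7 -0.45 pos [434.7 -95.2  21. ] yaw 0.1
```

```bash
python3 -m inch '[[0,0.1,0.15,0,0,0,50],[0,0.1,0.15,0,0,0,75],[0,0.1,0.15,0,0,0,88],[0,0.1,0.15,0,0,0,95],[0,0.1,0.15,0,0,0,118],[0,0.1,0.15,0,0,0,118],[0,0.1,0.15,0,0,0,118]]' 10; python3 -m inch '[[0,0,-1,0,0,0,118],[0,0,-4,0,0,0,118],[0,0,-9,0,0,0,118],[4,3,-11,0,0,0,118],[8,7,-11,0,0,0,118],[12,11,-11,0,0,0,118],[16,15,-11,0,0,0,118],[19,18,-11,0,0,0,118],[19,18,-11,0,0,0,118],[19,18,-11,0,0,0,118]]'; python3 -m inch '[[0,0,0,0,0,0,118],[0,0,0,0,0,0,118],[0,0,0,0,0,0,118]]';python3 look.py large 29 w7
```

```text
clock: 20.62
tool_pos: [435.3, -95.2, 19.2]
eef_rot: [-2.22, -2.223, 0.0]
force: [0.1, -1.2, 1.1]
finger_gap: 57.2
grip_force: 10.0
clock: 21.88
tool_pos: [614.4, 94.5, 129.1]
eef_rot: [-2.22, -2.223, 0.002]
force: [0.0, 0.2, 0.1]
finger_gap: 57.2
grip_force: 10.0
clock: 22.25
tool_pos: [615.1, 94.1, 129.4]
eef_rot: [2.221, 2.221, -0.0]
force: [0.8, 0.6, -0.3]
finger_gap: 57.5
grip_force: 10.0
held n 4723 z rel 10.8 limits rel [[-28.6 -27.5]
 [ 29.8  28.3]]
small 45 top 48.1 [619.7 -41.6] res 0.02
medium 55 top 54.0 [459.  236.2] res 0.01
large 1634 top 46.9 [617.2 191.3] res 0.09
extra 632 top 51.5 [455.3  42.5] res 0.13
shift [9.7  0.21 8.17] turn [[ 0.     0.     0.   ]
 [-0.     0.    -3.141]] j7 -0.63 pos [615.2  94.4 129.4] yaw 0.0
```

View pics/w7.png

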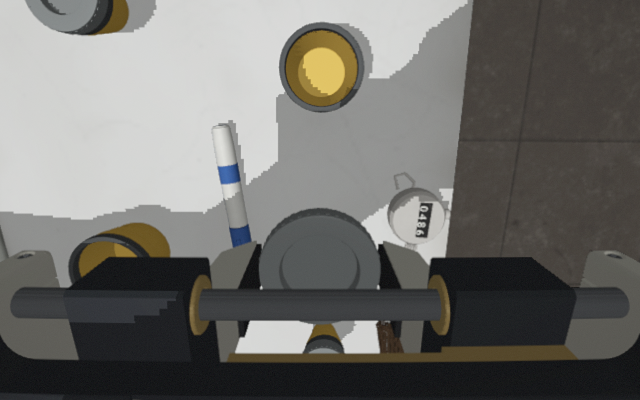

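```bash
python3 -m inch '[[5,0.1,0,0,0,0,118],[9.75,0.15,2,0,0,0,118],[9.75,0.15,5,0,0,0,118],[9.75,0.15,6.5,0,0,0,118],[9.75,0.15,6.5,0,0,0,118],[9.75,0.15,6.5,0,0,0,118],[9.75,0.15,6.5,0,0,0,118],[9.75,0.15,6.5,0,0,0,118]]'; python3 -c "
from h import *
go(616.6,192,47,0)"
```

```text
clock: 23.3
tool_pos: [617.3, 192.3, 65.1]
eef_rot: [2.22, 2.221, 0.002]
force: [0.6, 0.3, -0.7]
finger_gap: 57.5
grip_force: 10.0
shift [-0.03 -0.07  1.81] turn [[ 1.000e-03 -0.000e+00  0.000e+00]
 [ 0.000e+00  2.000e-03 -3.141e+00]] j7 -0.82 pos [617.3 192.3  65.1] yaw 0.0
```

```bash
python3 -m inch '[[0,-0.05,0.5,0,0,0,118],[0,-0.05,1,0,0,0,118],[0,-0.05,1.3,0,0,0,118],[0,-0.05,1.5,0,0,0,118],[0,-0.05,1.6,0,0,0,118],[0,-0.05,1.7,0,0,0,118],[0,-0.05,1.75,0,0,0,118],[0,-0.05,1.75,0,0,0,118],[0,-0.05,1.75,0,0,0,118]]'
```

```text
clock: 24.42
tool_pos: [616.2, 192.7, 47.2]
eef_rot: [2.22, 2.223, 0.0]
force: [-1.8, -1.4, 4.8]
finger_gap: 57.6
grip_force: 10.0
```

```bash
python3 -m inch '[[0,0,-0.05,0,0,0,112],[0,0,-0.05,0,0,0,100],[0,0,-0.05,0,0,0,85],[0,0,-0.05,0,0,0,60],[0,0,-0.05,0,0,0,30],[0,0,-2,0,0,0,0],[0,0,-7,0,0,0,0],[-4,0,-9,0,0,0,0],[-9,0,-9,0,0,0,0],[-9,0,-9,0,0,0,0]]'; python3 -m inch '[[0,0,0,0,0,0,0],[0,0,0,0,0,0,0],[0,0,0,0,0,0,0]]';python3 chk.py large
```

```text
clock: 25.68
tool_pos: [617.6, 95.9, 137.8]
eef_rot: [2.226, 2.211, -0.003]
force: [-0.0, 0.0, -0.5]
finger_gap: 91.8
grip_force: 0.0
clock: 26.05
tool_pos: [616.0, 104.3, 136.9]
eef_rot: [-2.217, -2.225, -0.001]
force: [0.8, -0.3, -0.4]
finger_gap: 92.2
grip_force: 0.0
lid top 58 4082 [53.29775949 58.08256774 59.59947678] centre [617.03516671 192.19569021] tilt,z [-1.82941916e-04  2.46319617e-03  5.78812733e+01]
small 35 top 45.3 [619.  -41.6] res 0.06
medium 65 top 54.0 [459.3 236.4] res 0.01
extra 381 top 51.3 [455.2  42.6] res 0.1
shift [-19.78 -18.11   0.67] turn [[-0.000e+00 -1.000e-03  3.000e-03]
 [ 1.000e-03 -0.000e+00 -3.139e+00]] j7 -0.64 pos [616.  104.  136.8] yaw 0.2
```

```bash
python3 -m inch '[[-4,-4,0,0,0,0,0],[-8,-8,0,0,0,0,0],[-12,-12,0,0,0,0,0],[-16,-16,0,0,0,0,0],[-19.8,-18.1,0,0,0,0,0],[-19.8,-18.1,4,0,0,0,0],[-19.8,-18.1,8.5,0,0,0,0],[-19.8,-18.1,8.5,0,0,0,0],[-19.8,-18.1,8.5,0,0,0,0],[-19.8,-18.1,8.5,0,0,0,0]]'; python3 - <<'E'
from h import *
from plant import observe,cams
s=observe();c=cams.capture("wrist");P=wristcloud(c,s)
p=P[(np.hypot(P[...,0]-435.3,P[...,1]+94)<45)&(c["z_map"]>0)];q=p[(p[:,2]>15)&(p[:,2]<22)]
print("stack",len(q),np.percentile(q[:,:2],[1,99],axis=0),np.percentile(q[:,2],[5,50,95]))
go(435.5,-94.8,7.5,0)
E
```

```text
clock: 27.35
tool_pos: [437.0, -95.5, 53.3]
eef_rot: [2.217, 2.222, 0.002]
force: [0.1, 0.7, 0.5]
finger_gap: 92.4
grip_force: 0.0
stack 5048 [[ 402.20817764 -127.82507711]
 [ 467.1228808   -62.39242332]] [16.63315716 18.16103867 19.20767997]
shift [ 0.1  -0.15  4.57] turn [[ 3.00e-03  1.00e-03  2.00e-03]
 [-2.00e-03  4.00e-03 -3.14e+00]] j7 -0.4 pos [436.8 -95.7  53.2] yaw 0.1
```

```bash
python3 -m inch '[[0,-0.1,2,0,0,0,0],[0,-0.1,3.6,0,0,0,0],[0,-0.1,4.3,0,0,0,0],[0,-0.1,4.3,0,0,0,0],[0,-0.1,4.3,0,0,0,0],[0,-0.1,4.3,0,0,0,0],[0,-0.1,4.3,0,0,0,0]]'; python3 -c "
from h import *
go(434.9,-95,7.5,0)"
```

```text
clock: 28.28
tool_pos: [434.7, -95.8, 9.0]
eef_rot: [2.22, 2.222, 0.0]
force: [0.5, -0.6, -0.1]
finger_gap: 92.1
grip_force: 0.0
shift [0.08 0.02 0.15] turn [[ 1.000e-03  0.000e+00  1.000e-03]
 [-0.000e+00  1.000e-03 -3.141e+00]] j7 -0.48 pos [434.7 -95.8   9. ] yaw 0.0
```

```bash
python3 -m inch '[[0.1,0,0.15,0,0,0,30],[0.1,0,0.15,0,0,0,50],[0.1,0,0.15,0,0,0,62],[0.1,0,0.15,0,0,0,72],[0.1,0,0.15,0,0,0,92],[0.1,0,0.15,0,0,0,92],[0.1,0,0.15,0,0,0,92]]' 12; python3 -m inch '[[0,0,-1,0,0,0,92],[0,0,-4,0,0,0,92],[0,0,-9,0,0,0,92],[2,1,-12.5,0,0,0,92],[3.5,2,-12.5,0,0,0,92],[3.5,2,-12.5,0,0,0,92],[3.5,2,-12.5,0,0,0,92],[3.5,2,-12.5,0,0,0,92],[3.5,2,-12.5,0,0,0,92]]'; python3 look.py extra 34 w8
```

```text
clock: 29.15
tool_pos: [434.4, -94.6, 7.2]
eef_rot: [-2.22, -2.223, -0.0]
force: [-0.0, 0.3, 0.1]
finger_gap: 67.3
grip_force: 12.0
clock: 30.28
tool_pos: [453.9, -60.1, 131.9]
eef_rot: [-2.221, -2.221, 0.001]
force: [-0.3, 1.1, -1.4]
finger_gap: 67.5
grip_force: 12.0
held n 6167 z rel 10.9 limits rel [[-33.2 -33. ]
 [ 34.8  32.7]]
small 22 top 49.0 [616.6 -42.8] res 0.01
medium not seen
large not seen
extra 1965 top 51.8 [454.7  42. ] res 0.08
shift [10.2   0.08  7.93] turn [[-1.000e-03 -0.000e+00  1.000e-03]
 [ 0.000e+00 -1.000e-03 -3.141e+00]] j7 -0.34 pos [454.  -60.  131.9] yaw 0.0
```

View pics/w8.png

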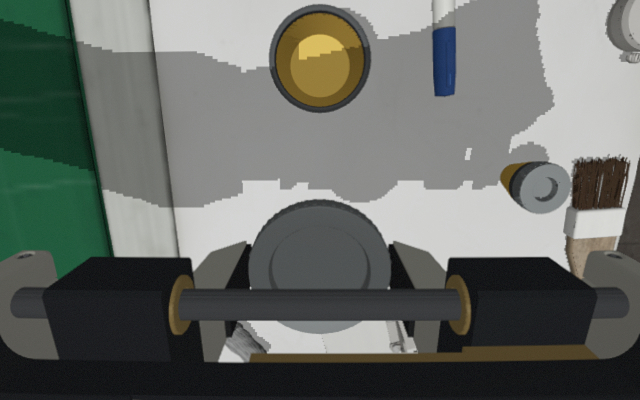

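```bash
python3 -m inch '[[5,0,0,0,0,0,92],[10.3,0.05,2,0,0,0,92],[10.3,0.05,5,0,0,0,92],[10.3,0.05,6.2,0,0,0,92],[10.3,0.05,6.2,0,0,0,92],[10.3,0.05,6.2,0,0,0,92],[10.3,0.05,6.2,0,0,0,92],[10.3,0.05,6.2,0,0,0,92]]'; python3 -c "
from h import *
go(454.3,43,52,0)"
```

```text
clock: 31.32
tool_pos: [455.3, 42.9, 70.8]
eef_rot: [2.221, 2.221, 0.001]
force: [0.4, 0.5, 0.0]
finger_gap: 67.4
grip_force: 12.0
shift [ 0.01 -0.1   1.88] turn [[ 1.000e-03  0.000e+00  0.000e+00]
 [-0.000e+00  2.000e-03 -3.141e+00]] j7 -0.68 pos [455.3  42.9  70.8] yaw 0.0
```

```bash
python3 -m inch '[[0,-0.05,0.5,0,0,0,92],[0,-0.05,1,0,0,0,92],[0,-0.05,1.3,0,0,0,92],[0,-0.05,1.5,0,0,0,92],[0,-0.05,1.65,0,0,0,92],[0,-0.05,1.75,0,0,0,92],[0,-0.05,1.82,0,0,0,92],[0,-0.05,1.82,0,0,0,92],[0,-0.05,1.82,0,0,0,92]]'
```

```text
clock: 32.45
tool_pos: [454.3, 43.4, 52.2]
eef_rot: [2.22, 2.223, 0.0]
force: [-1.3, -0.3, 3.5]
finger_gap: 67.6
grip_force: 12.0
```

```bash
python3 -m inch '[[0,0,-0.05,0,0,0,85],[0,0,-0.05,0,0,0,70],[0,0,-0.05,0,0,0,50],[0,0,-0.05,0,0,0,20],[0,0,-0.05,0,0,0,0],[0,0,-2,0,0,0,0],[0,0,-7,0,0,0,0],[-4,0,-12,0,0,0,0],[-9,0,-14,0,0,0,0],[-9,0,-14,0,0,0,0]]'; python3 -m inch '[[0,0,0,0,0,0,0],[0,0,0,0,0,0,0],[0,0,0,0,0,0,0]]';python3 chk.py extra; python3 - <<'E'
from h import *
from plant import cams
c=cams.capture("scene");cv2.imwrite("pics/end.png",c["img"])
o=pickle.load(open("scene.pkl","rb"))
d=cv2.absdiff(c["img"],o["img"]).max(2)
for n,(u,v) in dict(marker=(295,218),counter=(352,190)).items(): print(n,d[v-18:v+18,u-25:u+25].mean())
E
```

```text
clock: 33.7
tool_pos: [455.4, -51.9, 193.4]
eef_rot: [2.227, 2.21, -0.0]
force: [-0.1, 0.5, -0.7]
finger_gap: 92.2
grip_force: 0.0
clock: 34.08
tool_pos: [454.0, -45.1, 191.6]
eef_rot: [-2.216, -2.225, 0.0]
force: [0.5, 0.2, -0.5]
finger_gap: 91.8
grip_force: 0.0
lid top 63 3383 [58.19733898 63.06915703 64.5948715 ] centre [455.13491416  42.18784844] tilt,z [-5.61196073e-04 -2.03811952e-04  6.28104914e+01]
small not seen 12
medium not seen
large not seen
shift [-4.91 -1.88  6.16] turn [[-1.000e-03 -1.000e-03  4.000e-03]
 [ 1.000e-03 -1.000e-03 -3.138e+00]] j7 -0.27 pos [454.1 -45.3 191.6] yaw 0.2
marker 46.79944444444445
counter 12.922222222222222
```

View pics/end.png

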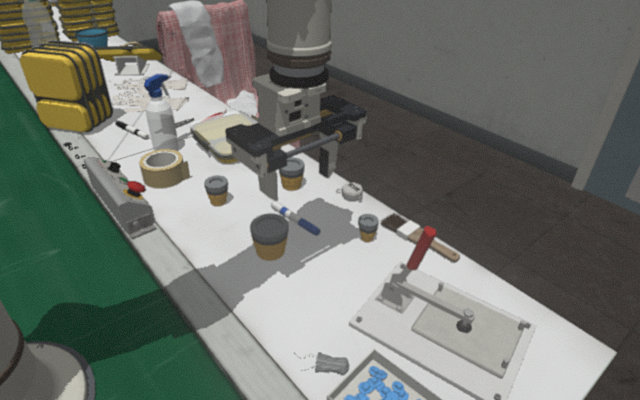

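The picture shows all four lids seated: extra at (269,232), medium at (217,188), large at (291,170) and small at (368,225). The marker and the counter lie where they were, and the gripper is clear.

```bash
python3 -c "
from plant import job
print(job.close_job())"
```

```text
the job is handed in; nothing more can be done
None
```

All four lids are seated on the pots they fit, smallest first; each measured within about 0.2 mm of its seated height with no measurable tilt. The job was handed in at about 34 s, with the marker and tally counter looking unmoved in the final picture.

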